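Aim the drilling jig's laser spot with its two mirror screws

TASK

The small blue jig on the tool chest throws a red laser spot, by way of a tilting mirror, onto its dark work plate to show where a hole will be drilled. Turn its two mirror-screw knobs from above, one after the other, until the red spot sits centred on the yellow mark (not on the blue, green or white one), then let go of the knobs.

Things in the scene. Friction and masses are not known exactly. Their poses are not given: they have to be found in the camera images.
- swivel_knob_grip (a point): Black round knob, white line on top, on the jig's left housing: the swivel screw. 32 mm wide, 28 tall, axis upright. Point: on the axis, half-way up, 94 mm above the chest, 32 above the housing. 1 rad of turn swings the grey turret, and the spot with it, 0.3 rad the SAME way about the silver knob's axis. Grip at any angle; turns of 0.3 to 1.3 rad needed; about 0.1 N m; stays as left; stops at +-1.4 rad.
- tilt_knob_grip (a point): Bare silver round knob, black line on top, on the grey turret: the mirror's tilt screw; same size and height as the black one, 115 mm right of it; the point lies on its axis, which is also the turret's. CLOCKWISE seen from above sends the spot straight away from this axis, 30 mm per rad; counter-clockwise draws it nearer. Turns of 0.6 to 1.35 rad needed; about 0.05 N m; stays as left.
- spot_centre (a point): Centre of the red laser spot, 10 mm wide, starting near the middle of the jig's dark work plate (130 x 140 mm, top 22 mm above the chest), about 134 mm from the silver knob's axis, on the robot's side of it. Mere light, not touchable; its axes turn with the turret and are of no use.
- yellow_mark (a point): Centre of the round yellow mark, 20 mm wide with a black dot in its middle, on top of the work plate, near any of its four corners: about 25 to 35 mm to one side of the plate's middle line, and 100 to 110 mm (near) or 157 to 167 mm (far) from the silver knob's axis. Blue, green and white marks of the same size lie near the other three corners.

How it is judged:
By the outcome, as a careful person would: the job done as asked, in the order asked, and still so for the second after the job is handed in, with the robot touching nothing.
It also fails if it takes over 42 s, if anything falls off the work surface, if the arm or the gripper's body presses on something with over 40 N, if the wrist force passes 120 N, or if a joint passes its speed limit or range.

ROBOT

A 6-joint arm with a two-finger parallel gripper is mounted at the origin on a cart in front of the work surface, level with it; the furniture and walls round the work are solid. World frame = base frame: x ahead of the robot, y to its left, z up, the work surface at z = 0. Lengths are in mm, angles in degrees, forces in N, time in s.
With the tool pointing down it reaches from about 300 to 875 mm from the base axis. Payload 6.4 kg.
Tool frame: the origin (TCP) lies midway between the tips of the shut fingers; the grasp point (between the pads) lies 19 mm behind it (manip.grip_depth is the distance from the TCP to the grasp point, in mm); z points along the fingers, y is the direction in which the jaws open and shut (so a half turn about z gives the same grasp; the last joint's range is limited). The gripper opens to 85 mm and grips with 20 to 120 N. Pads are 22 mm wide; open, the fingers measure 114 mm over their backs; the gripper's body (76 mm by 85 mm) begins 54 mm behind the grasp point. The pads swing forward as they close: fully open they stand 13 mm farther back than shut.
Start: joints at [59.284, 10.359, 92.074, -0, 77.567, -11.82], TCP at [186.205, 544.03, 231.288] pointing down, gripper open.
Joint ranges: [-171.53, 171.53], [-51.25, 118.39], [17.06, 147.69], [-65.23, 245.23], [0, 150.52], [-178.68, 178.68]. Speed limits (degrees/s): [147.25, 147.25, 172.46, 180, 180, 180].

INTERFACE

Orientations are given as [roll, pitch, yaw] about the fixed x, y, z axes, in that order (R = Rz(yaw) Ry(pitch) Rx(roll)).
In Python, from station import manip gives the robot as it stands.
- The arm moves only by the tool arm_command, never from a script. Its argument "rows" is a list of rows, each an object with "delta_pos": the shift along the tool's x, y, z in units of 25 cm (1.0 is 25 cm), a list of three; "delta_rot": the turn, a rotation vector about the tool's x, y, z in units of pi rad (1.0 is pi rad), a list of three. A call has 1 to 12 rows; each row is the pose to reach, as a shift and turn from the pose commanded when the call began, along the tool's axes at that moment, turning the shorter way round; what a row does not reach only later rows make up. A row lasts 1/12 s, in which the tool goes at most 41.7 mm and 7.16 degrees, less where a joint would pass 70% of its speed; a pose out of reach is approached as far as the arm can. A call with a number of a shift or a turn outside -1 to 1 is refused whole. A call with a gripper value outside its range is refused whole. "hand" is the closure, from -1 (fully open) to 1 (shut), set as the call begins (left out, the last holds). The fingers move at their own pace and stop on an object; the grip force is fixed at half the most. Time passes only in rows, so rows that repeat a pose let the fingers close. It gives the time, the measured TCP pose, the force and the opening at its end, in the units of the state.
- manip.state(): the state, without advancing time (a new reading comes with each control period).
- manip.grab_frame(name): name is "scene" or "top" or "wrist"; returns a dict with "img" (384x512x3 uint8, red, green, blue), "fx", "fy", "cx", "cy" (pixels), "position" and "orientation" of the camera in the world; the wrist camera has in their place "mount" (4x4, takes a point from camera to tool coordinates, whose origin is the TCP and whose axes are the flange's). Camera axes: x right, y up, looking along -z (the intrinsics and any distortion apply to the point x, -y, -z); pixel columns grow to the right and rows downward; lengths in mm; the calibration is good to about 2 mm. A picture is of the moment at which its call begins: read the wrist's pose just before it. There is no depth.
- manip.hand_in(): hands the job in, once; it reports no verdict.
The state is a dict: "clock": time; "joint_pos": joint angles; "qvel": joint speeds; "joint_torque": joint torques, N m; "tool_pos": TCP position; "eef_rot": TCP orientation; "wrist_force": force on the tool from outside, world axes, zero at the start; "ft_torque": the same for the moment, N m; "grip_width": finger opening in mm.
Only numpy, scipy, OpenCV 4.12 (cv2) and the standard library are available. Lean on these libraries where they do the work, as an engineer would, in place of code of your own. Each camera call takes 0.05 s, during which the arm holds its last target. There are 200 camera calls.

## Working session

There is one attempt and no reset: what is moved stays moved. The work goes in short steps, Python scripts to look and compute and a tool call to move; the robot and the scene stay as the last step left them, time stands still between calls to the robot, and variables do not carry over. Pictures are saved under pics/ and viewed, on a budget of 10 in all, crops included, one or two more only if the job needs it, and the job is handed in when it is done.

Besides the shell and the picture viewer there is one more tool, called after ">>>" by a JSON object that holds its "name" and its "arguments". arm_command: Moves the arm, as the interface text tells. Shifts and turns lie within -1 to 1; 1 stands for 25 cm of shift or pi rad of turn. Its arguments: {"type":"object","properties":{"rows":{"type":"array"},"hand":{"type":"number"}},"required":["rows"]}

```bash
mkdir -p pics; ls; cat > h.py <<'E'
import numpy as np, cv2
from scipy.spatial.transform import Rotation as Rn
from station import manip
def grab(n,save=None):
    s=manip.state(); f=manip.grab_frame(n)
    if save: cv2.imwrite('pics/'+save,f['img'][:,:,::-1])
    return s,f
E
python3 - <<'E'
from h import *
for n in('scene','top'):
    s,f=grab(n,n+'0.png'); print(n,{k:v for k,v in f.items() if k!='img'})
print(s)
a=cv2.imread('pics/scene0.png');b=cv2.imread('pics/top0.png')
E
```

```text
pics
scene {'fx': 440.6956361065727, 'fy': 440.6956361065727, 'cx': 253.89437081417373, 'cy': 193.7599415659836, 'position': array([  15.39952042, -569.6272518 ,  456.50477464]), 'orientation': array([ 65.5967787 ,   1.1007682 , -38.67284551])}
top {'fx': 473.554608492402, 'fy': 473.554608492402, 'cx': 253.7822543500405, 'cy': 190.78415148271569, 'position': array([327.93535773,  25.45591073, 932.76022726]), 'orientation': array([ 13.43981996,  -0.28411448, -89.91732838])}
{'clock': 0.05, 'joint_pos': array([ 5.92835876e+01,  1.04011828e+01,  9.21315986e+01,  2.15430198e-04,
        7.75655531e+01, -1.18205177e+01]), 'qvel': array([ 0.01203696,  0.02152639, -0.02046753,  0.0312413 , -0.15689472,
        0.16728221]), 'joint_torque': array([-6.82957443e-05, -4.46258783e+01, -3.52576196e+01, -3.34180422e-04,
        4.26965809e-03,  1.94655377e-05]), 'tool_pos': array([185.91799501, 543.54317611, 230.39159499]), 'eef_rot': array([-1.79903794e+02, -2.03493164e-02,  1.61104042e+02]), 'wrist_force': array([0.20529374, 0.41769356, 0.66719432]), 'ft_torque': array([-0.00202536,  0.03451395,  0.01680022]), 'grip_width': 85.30429581212043}
```

View pics/top0.png

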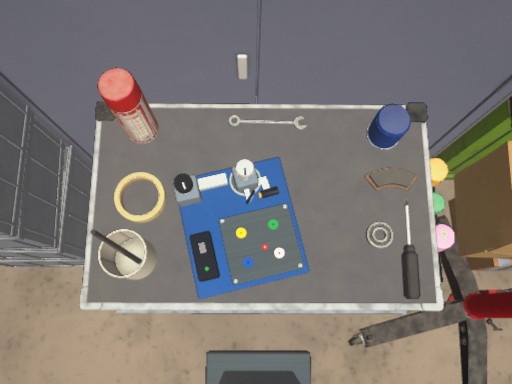

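View pics/scene0.png

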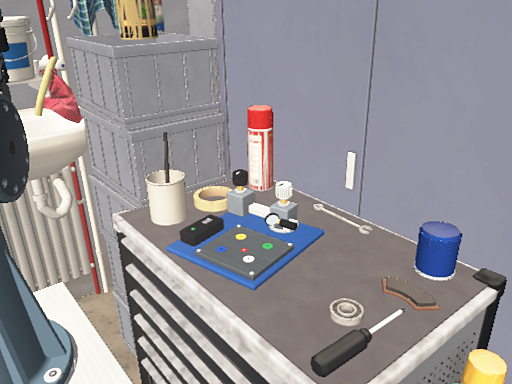

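The top view shows the black knob at about (184,184), silver knob (245,168), yellow mark (241,233) and red spot (265,247). Yellow is the near-left mark, with green at (273,224), blue at (248,262) and white at (279,253). The scene view agrees with this. Next I measure.

```bash
cat >> h.py <<'E'
def ray(f,u,v,z,s=None):
    d=np.array([(u-f['cx'])/f['fx'],-(v-f['cy'])/f['fy'],-1.])
    if 'mount' in f:
        T=np.array(f['mount']);R=Rn.from_euler('xyz',s['eef_rot'],degrees=True).as_matrix()
        o=s['tool_pos']+R@T[:3,3]; d=R@T[:3,:3]@d
    else:
        R=Rn.from_euler('xyz',f['orientation'],degrees=True).as_matrix(); o=f['position']; d=R@d
    return o+d*(z-o[2])/d[2]
def blobs(m,amin=8):
    n,l,st,c=cv2.connectedComponentsWithStats(m.astype(np.uint8))
    return [(c[i].round(2),st[i,4],st[i,:4]) for i in range(1,n) if st[i,4]>=amin]
def cols(f):
    h=cv2.cvtColor(f['img'],cv2.COLOR_RGB2HSV).astype(int);H,S,V=h[...,0],h[...,1],h[...,2]
    return dict(red=((H<8)|(H>172))&(S>120)&(V>110),yel=(abs(H-30)<6)&(S>150)&(V>120),
      grn=(abs(H-65)<15)&(S>130)&(V>90),blu=(abs(H-118)<12)&(S>130)&(V>140),blk=V<45,wht=(S<40)&(V>190))
E
python3 - <<'E'
from h import *
s,f=grab('top'); c=cols(f)
roi=dict(red=(225,290,210,280),yel=(225,290,210,280),grn=(225,290,210,280),blk=(165,205,165,205),wht=(228,265,150,185))
for k,(a,b,t,d) in roi.items():
    m=np.zeros(c[k].shape,bool);m[t:d,a:b]=c[k][t:d,a:b]
    z=108 if k in('blk','wht') else 22
    for q in blobs(m): print(k,q,ray(f,*q[0],z).round(1))
for n,u,v in(('blk',184,184),('slv',245,168)): print(n,ray(f,u,v,108))
cv2.imwrite('pics/crop.png',cv2.resize(f['img'][145:285,160:310,::-1],None,fx=4,fy=4,interpolation=cv2.INTER_CUBIC))
f=manip.grab_frame('wrist');print({k:v for k,v in f.items() if k!='img'})
E
```

```text
red (array([264.22, 246.61]), np.int32(23), array([262, 244,   6,   6], dtype=int32)) [435.2   1.   22. ]
yel (array([240.65, 232.35]), np.int32(82), array([236, 228,  10,  10], dtype=int32)) [462.8  46.6  22. ]
grn (array([272.55, 223.91]), np.int32(78), array([268, 219,  10,  10], dtype=int32)) [479.4 -15.4  22. ]
wht (array([244.43, 167.52]), np.int32(240), array([235, 159,  19,  19], dtype=int32)) [568.3  38.7 108. ]
wht (array([260.7 , 179.44]), np.int32(64), array([256, 170,   9,  15], dtype=int32)) [546.1   9.2 108. ]
wht (array([230.29, 178.64]), np.int32(14), array([230, 173,   2,  12], dtype=int32)) [547.4  64.  108. ]
blk [537.2295223  146.96347534 108.        ]
slv [567.42520593  37.61963259 108.        ]
{'fx': 279.73060469373394, 'fy': 279.73060469373394, 'cx': 253.409518682678, 'cy': 190.70136182471683, 'mount': array([[-2.07026296e-04,  9.53481578e-01,  3.01451220e-01,
         7.63496772e+01],
       [ 9.99999873e-01,  5.88373805e-05,  5.00664455e-04,
        -9.73584998e-02],
       [ 4.59637734e-04,  3.01451286e-01, -9.53481469e-01,
        -1.42613854e+02],
       [ 0.00000000e+00,  0.00000000e+00,  0.00000000e+00,
         1.00000000e+00]])}
```

View pics/crop.png

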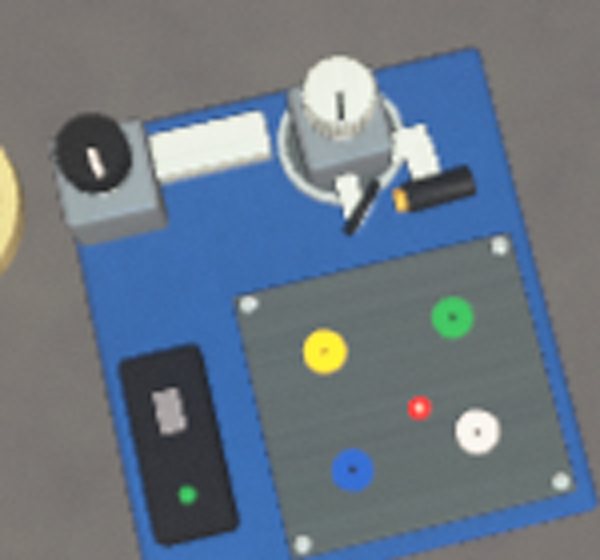

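```bash
cat >> h.py <<'E'
def tool(dw,yaw):  # world shift(mm)-> tool units of 250mm, tool pointing down
    R=(Rn.from_euler('z',yaw,degrees=True)*Rn.from_euler('x',180,degrees=True)).as_matrix()
    return (R.T@np.array(dw,float)/250).round(4)
E
python3 - <<'E'
from h import *
s,f=grab('top'); _,g=grab('scene')
def tri(a,b):
    p,q=ray(f,*a,0),ray(f,*a,100); r,t=ray(g,*b,0),ray(g,*b,100)
    A=np.array([(q-p),-(t-r)]).T; k=np.linalg.lstsq(A,r-p,rcond=None)[0]; return p+k[0]*(q-p),r+k[1]*(t-r)
print('pen',*tri((95,233),(166,134))); print('ext top',*tri((117,83),(260,110)))
print('blk',*tri((183,183),(240,174)),ray(f,183,183,108)); print('slv',*tri((244.4,167.6),(284,185)))
yaw=161.1
for w in((190,-200,40),(353.8,-395,20)): print(tool(w,yaw))
E
```

```text
pen [437.28003868 274.33105163 183.68933179] [439.35785385 273.27002568 183.64011756]
ext top [689.16830562 252.4735521  198.85243298] [687.23550693 253.88941906 198.33906633]
blk [541.1218146  150.01892258 100.01573604] [542.94800292 148.82091625 100.30404937] [539.07780595 148.82462592 108.        ]
slv [569.9750919   38.81017392 101.82297922] [571.18206945  37.90255244 102.15996725]
[-0.9782 -0.5107 -0.16  ]
[-1.8507 -1.0364 -0.08  ]
```

>>> {"name": "arm_command", "arguments": {"rows": [{"delta_pos": [-0.1,-0.05,-0.16],"delta_rot": [0,0,0]},{"delta_pos": [-0.98,-0.51,-0.16],"delta_rot": [0,0,0]},{"delta_pos": [-0.98,-0.51,-0.16],"delta_rot": [0,0,0]},{"delta_pos": [-0.98,-0.51,-0.16],"delta_rot": [0,0,0]},{"delta_pos": [-0.98,-0.51,-0.16],"delta_rot": [0,0,0]},{"delta_pos": [-0.98,-0.51,-0.16],"delta_rot": [0,0,0]},{"delta_pos": [-0.98,-0.51,-0.16],"delta_rot": [0,0,0]},{"delta_pos": [-0.98,-0.51,-0.16],"delta_rot": [0,0,0]}], "hand": -1}}

```text
clock: 0.97
tool_pos: [381.2, 339.5, 271.6]
eef_rot: [-180.0, 0.2, 160.7]
wrist_force: [0.1, 0.1, 0.2]
grip_width: 85.2
```

>>> {"name": "arm_command", "arguments": {"rows": [{"delta_pos": [-0.87,-0.526,0.0],"delta_rot": [0,0,0]},{"delta_pos": [-0.87,-0.526,0.0],"delta_rot": [0,0,0]},{"delta_pos": [-0.87,-0.526,0.0],"delta_rot": [0,0,0]},{"delta_pos": [-0.87,-0.526,0.0],"delta_rot": [0,0,0]},{"delta_pos": [-0.87,-0.526,0.28],"delta_rot": [0,0,0]},{"delta_pos": [-0.87,-0.526,0.28],"delta_rot": [0,0,0]},{"delta_pos": [-0.87,-0.526,0.28],"delta_rot": [0,0,0]},{"delta_pos": [-0.87,-0.526,0.28],"delta_rot": [0,0,0]},{"delta_pos": [-0.87,-0.526,0.28],"delta_rot": [0,0,0]},{"delta_pos": [-0.87,-0.526,0.28],"delta_rot": [0,0,0]}]}}

```text
clock: 1.8
tool_pos: [539.7, 149.9, 201.7]
eef_rot: [180.0, -0.0, 161.1]
wrist_force: [0.2, -0.2, -0.2]
grip_width: 85.7
```

```bash
python3 - <<'E'
from h import *
s,f=grab('wrist','w1.png'); print(s['tool_pos'],s['eef_rot'],s['joint_pos'])
R=Rn.from_euler('xyz',s['eef_rot'],degrees=True).as_matrix();T=f['mount']
for n,p in(('blk',(540,149,108)),('slv',(568,38.5,108)),('yel',(462.8,46.6,22))):
    q=T[:3,:3].T@(R.T@(np.array(p)-s['tool_pos'])-T[:3,3]); print(n,f['cx']+f['fx']*q[0]/-q[2],f['cy']-f['fy']*q[1]/-q[2])
E
```

```text
[539.74701093 149.86501567 201.68232979] [ 1.79976509e+02 -1.03432858e-02  1.61105687e+02] [ 3.36317100e+00  1.00842773e+01  9.59455021e+01  2.66961725e-02
  7.39708973e+01 -6.77498853e+01]
blk 252.78691322198773 193.04035470304404
slv 152.90770529062564 255.0467354006326
yel 145.86921428050215 136.38791378326843
```

View pics/w1.png

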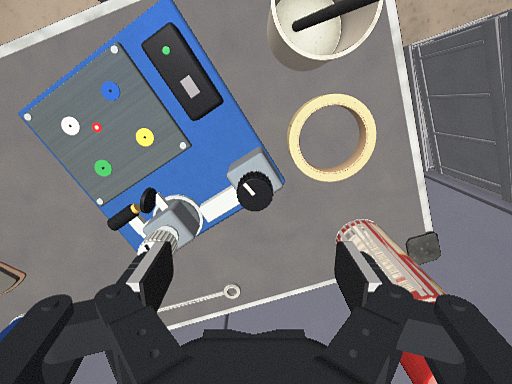

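The wrist view shows the black knob disc at about (254,191) against a predicted (253,193). The silver knob is partly behind the left finger, and the yellow mark is at (145,137), as predicted. I'll refine the black knob centre and get a tight view of yellow and the spot.

```bash
python3 - <<'E'
from h import *
s,f=grab('wrist'); c=cols(f)
g=cv2.cvtColor(f['img'],cv2.COLOR_RGB2GRAY)
m=np.zeros(g.shape,np.uint8);m[160:225,225:285]=(g[160:225,225:285]<60)
for q in blobs(m,100):
    print(q)
cs,_=cv2.findContours(m,0,1); k=max(cs,key=cv2.contourArea); cc,r=cv2.minEnclosingCircle(k); print(cc,r,r*2/280*(s['tool_pos'][2]+136-108))
for z in(94,108): print('blk',ray(f,*cc,z,s))
P={}
for n in('red','yel'):
    mm=np.zeros(g.shape,bool);mm[80:190,50:170]=c[n][80:190,50:170]
    q=max(blobs(mm,5),key=lambda q:q[1]);P[n]=ray(f,*q[0],22,s);print(n,q,P[n])
E
```

```text
(array([254.43, 191.2 ]), np.int32(1039), array([236, 171,  37,  40], dtype=int32))
(254.0, 190.6923065185547) 19.717782974243164 32.43466603761832
blk [542.97215694 149.65499887  94.        ]
blk [538.75705079 151.05613698 108.        ]
red (array([ 96.21, 126.44]), np.int32(57), array([ 92, 122,  10,  10], dtype=int32)) [435.10235641  -1.48406284  22.        ]Traceback (most recent call last):
  File "<stdin>", line 12, in <module>
ValueError: max() iterable argument is empty
```

>>> {"name": "arm_command", "arguments": {"rows": [{"delta_pos": [0,0,0.15],"delta_rot": [0,0,0]},{"delta_pos": [0,0,0.3],"delta_rot": [0,0,0]},{"delta_pos": [0,0,0.4],"delta_rot": [0,0,0]},{"delta_pos": [0,0,0.46],"delta_rot": [0,0,0]},{"delta_pos": [0,0,0.49],"delta_rot": [0,0,0]},{"delta_pos": [0,0,0.51],"delta_rot": [0,0,0]},{"delta_pos": [0,0,0.51],"delta_rot": [0,0,0]},{"delta_pos": [0,0,0.51],"delta_rot": [0,0,0]}]}}

```text
clock: 2.57
tool_pos: [540.8, 149.7, 75.2]
eef_rot: [179.9, 0.1, 161.1]
wrist_force: [-0.1, 0.1, 0.7]
grip_width: 85.5
```

>>> {"name": "arm_command", "arguments": {"rows": [{"delta_pos": [0,0,0],"delta_rot": [0,0,0]},{"delta_pos": [0,0,0],"delta_rot": [0,0,0]},{"delta_pos": [0,0,0],"delta_rot": [0,0,0]},{"delta_pos": [0,0,0],"delta_rot": [0,0,0]},{"delta_pos": [0,0,0],"delta_rot": [0,0,0]},{"delta_pos": [0,0,0],"delta_rot": [0,0,0]},{"delta_pos": [0,0,0],"delta_rot": [0,0,0]},{"delta_pos": [0,0,0],"delta_rot": [0,0,0]},{"delta_pos": [0,0,0],"delta_rot": [0,0,0]},{"delta_pos": [0,0,0],"delta_rot": [0,0,0]}], "hand": 1}}

```text
clock: 3.4
tool_pos: [540.8, 150.5, 74.8]
eef_rot: [179.8, 0.1, 161.1]
wrist_force: [0.4, 6.0, 4.4]
grip_width: 31.1
```

>>> {"name": "arm_command", "arguments": {"rows": [{"delta_pos": [0,0,0],"delta_rot": [0,0,0.02]},{"delta_pos": [0,0,0],"delta_rot": [0,0,0.05]},{"delta_pos": [0,0,0],"delta_rot": [0,0,0.085]},{"delta_pos": [0,0,0],"delta_rot": [0,0,0.12]},{"delta_pos": [0,0,0],"delta_rot": [0,0,0.158]},{"delta_pos": [0,0,0],"delta_rot": [0,0,0.196]},{"delta_pos": [0,0,0],"delta_rot": [0,0,0.234]},{"delta_pos": [0,0,0],"delta_rot": [0,0,0.272]},{"delta_pos": [0,0,0],"delta_rot": [0,0,0.31]},{"delta_pos": [0,0,0],"delta_rot": [0,0,0.345]},{"delta_pos": [0,0,0],"delta_rot": [0,0,0.372]},{"delta_pos": [0,0,0],"delta_rot": [0,0,0.372]}]}}

```text
clock: 4.4
tool_pos: [541.7, 151.2, 74.9]
eef_rot: [179.7, -0.2, 93.9]
wrist_force: [5.1, 8.9, -0.5]
grip_width: 30.4
```

>>> {"name": "arm_command", "arguments": {"rows": [{"delta_pos": [0,0,0],"delta_rot": [0,0,0]},{"delta_pos": [0,0,0],"delta_rot": [0,0,0]},{"delta_pos": [0,0,0],"delta_rot": [0,0,0]}]}}

```text
clock: 4.65
tool_pos: [541.7, 151.2, 74.9]
eef_rot: [179.7, -0.2, 94.1]
wrist_force: [4.4, 9.2, 0.8]
grip_width: 30.6
```

```bash
cat >> h.py <<'E'
A=np.array([568.,38.5])
def measure(save):
    s,f=grab('top',save+'.png'); c=cols(f); P={}
    for n in('red','yel'):
        m=np.zeros(c[n].shape,bool);m[205:285,215:310]=c[n][205:285,215:310]
        b=blobs(m,4)
        if not b: print(n,'hidden'); continue
        q=max(b,key=lambda q:q[1]);P[n]=ray(f,*q[0],22)[:2];v=P[n]-A
        print(n,q[0],q[1],P[n].round(1),'r',np.hypot(*v).round(1),'ang',(np.degrees(np.arctan2(v[1],v[0]))%360).round(2))
    cv2.imwrite('pics/'+save+'c.png',cv2.resize(f['img'][135:285,150:320,::-1],None,fx=4,fy=4,interpolation=cv2.INTER_CUBIC))
    return s
E
python3 - <<'E'
from h import *
s=measure('t2');print(s['joint_pos'],s['wrist_force'],s['tool_pos'],s['eef_rot'])
E
```

```text
red [239.1  249.25] 20 [430.1  49.3] r 138.4 ang 175.53
yel [240.61 232.39] 84 [462.7  46.6] r 105.6 ang 175.58
[  3.39933588  19.52852453 100.65456326   0.21549126  59.55604001
  -0.82830226] [4.42160995 9.19550517 0.79890846] [541.67869228 151.21882304  74.91693062] [179.73663836  -0.18248744  94.11929197]
```

View pics/t2c.png

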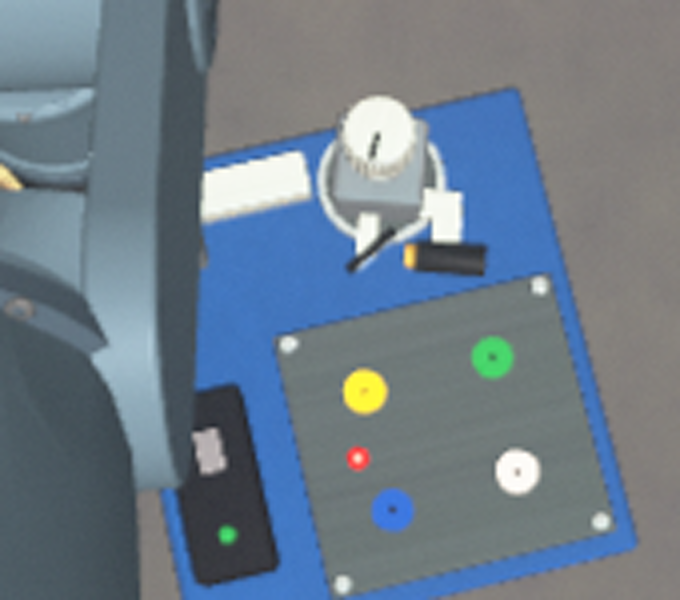

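The spot is now at bearing 175.5°, in line with yellow at 175.6°. I'll release the black knob.

>>> {"name": "arm_command", "arguments": {"rows": [{"delta_pos": [0,0,0],"delta_rot": [0,0,0]},{"delta_pos": [0,0,0],"delta_rot": [0,0,0]},{"delta_pos": [0,0,0],"delta_rot": [0,0,0]},{"delta_pos": [0,0,0],"delta_rot": [0,0,0]},{"delta_pos": [0,0,0],"delta_rot": [0,0,0]},{"delta_pos": [0,0,0],"delta_rot": [0,0,0]},{"delta_pos": [0,0,0],"delta_rot": [0,0,0]}], "hand": -1}}

```text
clock: 5.28
tool_pos: [539.9, 149.0, 73.7]
eef_rot: [-180.0, 0.0, 94.1]
wrist_force: [0.4, 0.3, -0.4]
grip_width: 85.5
```

>>> {"name": "arm_command", "arguments": {"rows": [{"delta_pos": [0,0,-0.08],"delta_rot": [0,0,0]},{"delta_pos": [0,0,-0.2],"delta_rot": [0,0,0]},{"delta_pos": [0,0,-0.3],"delta_rot": [0,0,0]},{"delta_pos": [0,0,-0.32],"delta_rot": [0,0,0]},{"delta_pos": [-0.15,0.03,-0.32],"delta_rot": [0,0,0]},{"delta_pos": [-0.3,0.06,-0.32],"delta_rot": [0,0,0]},{"delta_pos": [-0.41,0.08,-0.32],"delta_rot": [0,0,0]},{"delta_pos": [-0.45,0.086,-0.32],"delta_rot": [0,0,0]},{"delta_pos": [-0.45,0.086,-0.32],"delta_rot": [0,0,0]},{"delta_pos": [-0.45,0.086,-0.32],"delta_rot": [0,0,0]}]}}

```text
clock: 6.12
tool_pos: [569.0, 38.7, 153.2]
eef_rot: [-179.9, -0.0, 94.1]
wrist_force: [0.1, -0.0, 0.7]
grip_width: 85.6
```

```bash
python3 - <<'E'
from h import *
s,f=grab('wrist'); print(s['tool_pos'],s['eef_rot'],s['wrist_force'])
cv2.imwrite('pics/w3c.png',f['img'][:,:,::-1])
R=Rn.from_euler('xyz',s['eef_rot'],degrees=True).as_matrix();T=f['mount']
for p in((568,38.5,108),(570,40,108)):
    q=T[:3,:3].T@(R.T@(np.array(p)-s['tool_pos'])-T[:3,3]); print(f['cx']+f['fx']*q[0]/-q[2],f['cy']-f['fy']*q[1]/-q[2])
E
```

```text
[569.00575077  38.73152859 153.24445259] [-1.79938309e+02 -4.75942702e-02  9.40633404e+01] [ 0.07812383 -0.03545488  0.73518985]
251.24220490830817 213.68232425213282
254.14879826952878 211.93957991813878
```

View pics/w3c.png

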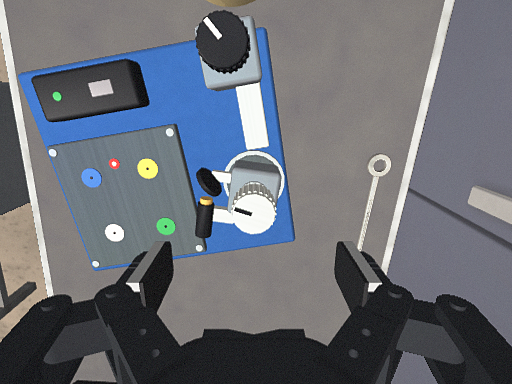

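The wrist view shows the silver knob's disc centred at about (254,212), on the predicted axis (570,40). The spot (114,164) lines up with yellow (148,169). I'll descend and grip.

>>> {"name": "arm_command", "arguments": {"rows": [{"delta_pos": [0.004,0.004,0.08],"delta_rot": [0,0,0]},{"delta_pos": [0.004,0.004,0.18],"delta_rot": [0,0,0]},{"delta_pos": [0.004,0.004,0.26],"delta_rot": [0,0,0]},{"delta_pos": [0.004,0.004,0.3],"delta_rot": [0,0,0]},{"delta_pos": [0.004,0.004,0.32],"delta_rot": [0,0,0]},{"delta_pos": [0.004,0.004,0.32],"delta_rot": [0,0,0]},{"delta_pos": [0.004,0.004,0.32],"delta_rot": [0,0,0]}]}}

```text
clock: 6.75
tool_pos: [570.9, 40.2, 74.5]
eef_rot: [180.0, 0.0, 94.2]
wrist_force: [0.4, -0.7, -0.6]
grip_width: 85.1
```

>>> {"name": "arm_command", "arguments": {"rows": [{"delta_pos": [0,0,0],"delta_rot": [0,0,0]},{"delta_pos": [0,0,0],"delta_rot": [0,0,0]},{"delta_pos": [0,0,0],"delta_rot": [0,0,0]},{"delta_pos": [0,0,0],"delta_rot": [0,0,0]},{"delta_pos": [0,0,0],"delta_rot": [0,0,0]},{"delta_pos": [0,0,0],"delta_rot": [0,0,0]},{"delta_pos": [0,0,0],"delta_rot": [0,0,0]},{"delta_pos": [0,0,0],"delta_rot": [0,0,0]},{"delta_pos": [0,0,0],"delta_rot": [0,0,0]},{"delta_pos": [0,0,0],"delta_rot": [0,0,0]}], "hand": 1}}

```text
clock: 7.58
tool_pos: [568.9, 39.4, 74.6]
eef_rot: [-179.8, 0.0, 94.2]
wrist_force: [-9.2, -0.7, 11.4]
grip_width: 31.0
```

>>> {"name": "arm_command", "arguments": {"rows": [{"delta_pos": [0,0,0],"delta_rot": [0,0,-0.02]},{"delta_pos": [0,0,0],"delta_rot": [0,0,-0.05]},{"delta_pos": [0,0,0],"delta_rot": [0,0,-0.085]},{"delta_pos": [0,0,0],"delta_rot": [0,0,-0.12]},{"delta_pos": [0,0,0],"delta_rot": [0,0,-0.155]},{"delta_pos": [0,0,0],"delta_rot": [0,0,-0.19]},{"delta_pos": [0,0,0],"delta_rot": [0,0,-0.225]},{"delta_pos": [0,0,0],"delta_rot": [0,0,-0.26]},{"delta_pos": [0,0,0],"delta_rot": [0,0,-0.295]},{"delta_pos": [0,0,0],"delta_rot": [0,0,-0.325]},{"delta_pos": [0,0,0],"delta_rot": [0,0,-0.345]},{"delta_pos": [0,0,0],"delta_rot": [0,0,-0.345]}]}}

```text
clock: 8.58
tool_pos: [568.3, 38.9, 74.6]
eef_rot: [-179.8, -0.2, 156.5]
wrist_force: [-12.5, -3.0, 13.2]
grip_width: 30.8
```

```bash
python3 - <<'E'
from h import *
s=measure('t4');print(s['wrist_force'],s['tool_pos'],s['eef_rot'],s['grip_width'])
E
```

```text
red hidden
yel hidden
[-12.54181874  -2.99060905  13.20070894] [568.27557664  38.93410947  74.57838268] [-179.82847674   -0.23563316  156.4593391 ] 30.815711438567586
```

View pics/t4c.png

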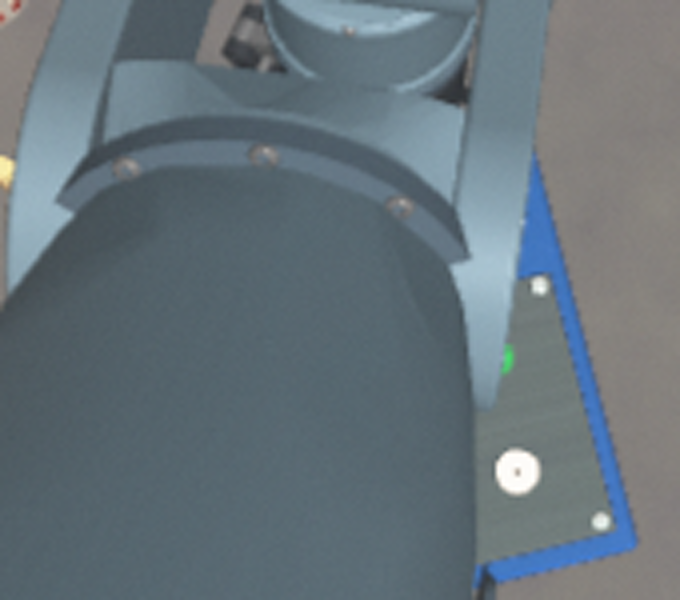

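The arm blocks the top view. I'll use the scene camera, with its first picture as the yellow reference, plus the wrist camera.

```bash
python3 - <<'E'
from h import *
s,f=grab('scene','s5.png'); g=dict(f); g['img']=cv2.imread('pics/scene0.png')[:,:,::-1].copy()
for nm,F in(('first',g),('now',f)):
    c=cols(F)
    for n in('red','yel'):
        m=np.zeros(c[n].shape,bool);m[225:270,215:290]=c[n][225:270,215:290]
        for q in blobs(m,3): print(nm,n,q[0],q[1],ray(F,*q[0],22).round(1))
a=cv2.resize(f['img'][215:275,200:300,::-1],(400,240),interpolation=cv2.INTER_CUBIC)
s,w=grab('wrist'); cv2.imwrite('pics/j5.png',np.vstack([np.hstack([a,np.zeros((240,112,3),np.uint8)]),w['img'][:300,:,::-1]]))
c=cols(w)
h=cv2.cvtColor(w['img'],cv2.COLOR_RGB2HSV).astype(int)
for n in('red','yel'):
    for q in blobs(c[n],15): print('wrist',n,q[0],q[1],ray(w,*q[0],22,s).round(1))
E
```

```text
first red [243.62 249.62] 16 [435.2  -1.   22. ]
now red [240.57 235.43] 7 [462.9  45.1  22. ]
wrist red [196.99  64.91] 148 [462.5  45.5  22. ]
wrist red [509.35 225.47] 17 [657.9 211.4  22. ]
```

View pics/j5.png

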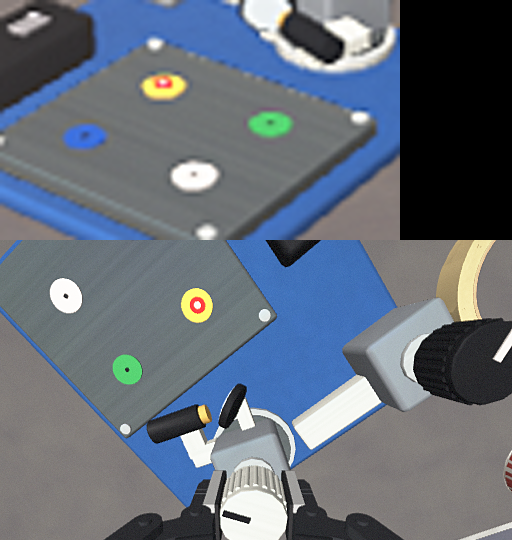

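The red spot is visibly inside the yellow mark in both views, at wrist (197,65). I'll quantify the offset using the mark's outer contour.

```bash
cat >> h.py <<'E'
def off(name='wrist'):
    s,w=grab(name); I=w['img']; h=cv2.cvtColor(I,cv2.COLOR_RGB2HSV).astype(int)
    y=(h[...,0]>18)&(h[...,0]<38)&(h[...,1]>140)&(h[...,2]>110)
    r=cols(w)['red']; best=None
    cs,_=cv2.findContours(y.astype(np.uint8),0,1)
    for k in cs:
        m=np.zeros(y.shape,np.uint8);cv2.drawContours(m,[k],-1,1,-1)
        rr=r&(m>0)
        if rr.sum()>10:
            e=np.zeros(y.shape,np.uint8); ks,_=cv2.findContours(rr.astype(np.uint8),0,1)
            cv2.drawContours(e,[max(ks,key=cv2.contourArea)],-1,1,-1)
            cy=np.argwhere(m).mean(0)[::-1];cr=np.argwhere(e).mean(0)[::-1]
            a,b=ray(w,*cy,22,s)[:2],ray(w,*cr,22,s)[:2]
            print(name,m.sum(),e.sum(),'yel',a.round(2),'red',b.round(2),'red-yel',(b-a).round(2))
E
python3 - <<'E'
from h import *
off(); off('scene')
E
python3 - <<'E'
from h import *
s,w=grab('wrist'); h=cv2.cvtColor(w['img'],cv2.COLOR_RGB2HSV)
for u in range(178,218,2): print(u,h[65,u],end=' ')
E
```

```text
178 [ 92  31 125] 180 [111  21 123] 182 [ 30 135 255] 184 [ 29 136 255] 186 [ 29 137 255] 188 [ 30 137 255] 190 [177 213 255] 192 [179 197 255] 194 [  0   0 255] 196 [ 20  12 255] 198 [ 20  12 255] 200 [  0   0 255] 202 [  0 194 255] 204 [  0 187 255] 206 [ 30 132 255] 208 [ 29 136 255] 210 [ 30 136 255] 212 [ 24 159 237] 214 [102  41 124] 216 [ 95  28 120]
```

```bash
sed -i 's/\[...,1\]>140)&(h/[...,1]>90)\&(h/' h.py; python3 - <<'E'
from h import *
off(); off('scene')
E
```

```text
wrist 870 193 yel [462.4   45.19] red [462.49  45.54] red-yel [0.09 0.35]
```

The offset is 0.4 mm. I'll let go, lift clear and recheck.

>>> {"name": "arm_command", "arguments": {"rows": [{"delta_pos": [0,0,0],"delta_rot": [0,0,0]},{"delta_pos": [0,0,0],"delta_rot": [0,0,0]},{"delta_pos": [0,0,0],"delta_rot": [0,0,0]},{"delta_pos": [0,0,0],"delta_rot": [0,0,0]},{"delta_pos": [0,0,0],"delta_rot": [0,0,0]},{"delta_pos": [0,0,0],"delta_rot": [0,0,0]},{"delta_pos": [0,0,0],"delta_rot": [0,0,0]}], "hand": -1}}

```text
clock: 9.57
tool_pos: [570.4, 39.7, 73.7]
eef_rot: [-180.0, -0.0, 156.2]
wrist_force: [0.7, 0.6, 0.2]
grip_width: 85.2
```

>>> {"name": "arm_command", "arguments": {"rows": [{"delta_pos": [0,0,-0.08],"delta_rot": [0,0,0]},{"delta_pos": [0,0,-0.2],"delta_rot": [0,0,0]},{"delta_pos": [0,0,-0.32],"delta_rot": [0,0,0]},{"delta_pos": [0,0,-0.4],"delta_rot": [0,0,0]},{"delta_pos": [0,0,-0.4],"delta_rot": [0,0,0]},{"delta_pos": [0,0,-0.4],"delta_rot": [0,0,0]},{"delta_pos": [0,0,-0.4],"delta_rot": [0,0,0]},{"delta_pos": [0,0,-0.4],"delta_rot": [0,0,0]}]}}

```text
clock: 10.23
tool_pos: [569.3, 39.7, 172.1]
eef_rot: [-180.0, -0.2, 156.2]
wrist_force: [-0.6, 0.2, 0.0]
grip_width: 85.2
```

```bash
python3 - <<'E'
from h import *
off(); s,w=grab('wrist','w6.png'); off()
E
```

```text
wrist 379 76 yel [462.47  45.21] red [462.8   45.54] red-yel [0.32 0.33]
wrist 378 76 yel [462.51  45.16] red [462.75  45.6 ] red-yel [0.24 0.44]
```

View pics/w6.png

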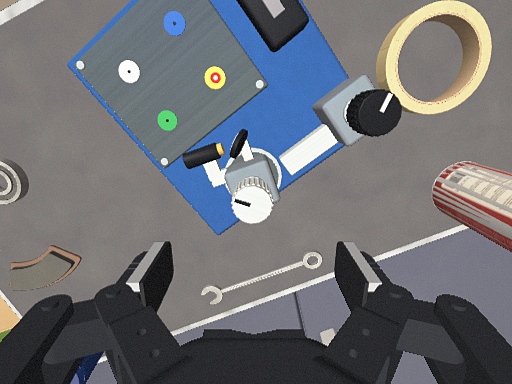

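The spot is centred on yellow at (215,77), both knobs are free, and the arm is clear.

```bash
python3 -c "from station import manip; print(manip.hand_in())"
```

```text
the job is handed in; nothing more can be done
None
```

The red spot now sits on the yellow mark, about 0.5 mm off centre, and the job is handed in at about 10.4 s on the robot's clock.

- **Moves:** I turned the black swivel knob 67° clockwise and released it. I then turned the silver tilt knob 62° counter-clockwise, released it and lifted clear.
- **Spot check:** After release, two wrist-camera readings put the spot 0.46 and 0.50 mm from the mark's centre; while still gripped it was 0.36 mm. The last picture shows the gripper about 100 mm above its grip height, touching nothing.
- **Forces:** The wrist-force readings after each move stayed below about 20 N.
- **Checks that failed or disagreed:**
  - With the arm over the silver knob, the top camera could not see the spot.
  - The contour check found nothing in the scene camera. That view did show the spot inside the mark, and its rough position agreed with the wrist camera's to within 0.6 mm.
  - The top and wrist cameras differed by up to 2.5 mm on absolute positions, about the stated calibration error. The spot-to-mark offset was taken within single pictures, so this does not affect it.

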